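# Lock the dish lid on the scent pot without losing the ball

### The arm

A 6-joint arm with a two-finger parallel gripper is mounted at the origin on the work surface. World frame = base frame: x ahead of the robot, y to its left, z up, the work surface at z = 0. Lengths are in m, angles in rad, forces in N, time in s.
With the tool pointing down it reaches from about 0.325 to 0.775 m from the base axis. Payload 5.5 kg.
Tool frame: the origin (TCP) lies at the very end of the fingers, on their centre line; the grasp point (between the pads) lies 19 mm behind it; y points along the fingers, x is the direction in which the jaws open and shut, and the axes are right-handed (so a half turn about y gives the same grasp; the last joint's range is limited). The gripper opens to 88 mm and grips with 3 to 60 N. Pads are 20 mm wide; open, the fingers measure 115 mm over their backs; the gripper's body (75 mm by 178 mm) begins 61 mm behind the grasp point.
Start: joints at [1.095, 0.091, 1.231, -0, 1.82, -0.057], TCP at [0.244, 0.548, 0.223] pointing down, gripper open.
Joint ranges: [-2.87, 2.87], [-0.86, 2.18], [0.17, 2.46], [-1.51, 4.65], [0.06, 2.69], [-2.65, 2.65]. Speed limits (rad/s): [2.57, 2.57, 3.01, 3.14, 3.14, 3.14].

### API

Orientations are given as a unit quaternion [x, y, z, w].
In Python, from bench import bot gives the robot as it stands.
- The arm moves only by the tool play_rows, never from a script. Its argument "motion" is a list of rows, each a list of 3 entries, a list of its own where there are three numbers: the shift along the tool's x, y, z in m, then the turn, a rotation vector about the tool's x, y, z in rad, then the closure, from 0 (fully open) to 1 (shut). In form: [[[x, y, z], [rx, ry, rz], jaw], ...]. A call has 1 to 12 rows; each row is the pose to reach, as a shift and turn from the pose measured when the call began, along the tool's axes at that moment; what a row does not reach only later rows make up. A row lasts 1/12 s, in which the tool goes at most 41.7 mm and 7.16 degrees, less where a joint would pass 70% of its speed; a pose out of reach is approached as far as the arm can. A call with a gripper value outside its range is refused whole. The fingers move at their own pace and stop on an object; "newtons" is the grip in N (left out, the last holds). Time passes only in rows, so rows that repeat a pose let the fingers close. It gives the time, the measured TCP pose, the force and the opening at its end, in the units of the state.
- bot.get_state(): the state, without advancing time (a new reading comes with each control period).
- bot.grab_frame(name): name is "scene" or "side" or "wrist"; returns a dict with "img" (400x640x3 uint8, blue, green, red), "z_map" (400x640 float32, m along the optical axis (not along the pixel's ray), 0 where there is no reading), "mtx" (3x3 intrinsics, pixels), "k1" (the pictures are not rectified: a ray, as slopes to the right and down, at radius r is drawn at 1 + k1 r^2 times it, then the intrinsics apply), "R" (3x3) and "t" (3): a world point X has camera coordinates R X + t. Camera axes: x right, y down, z forward; pixel columns grow to the right and rows downward; lengths in m; the calibration is good to about 2 mm. A picture is of the moment at which its call begins.
- bot.sign_off(): hands the job in, once; it reports no verdict.
The state is a dict: "t": time; "q": joint angles; "joint_velocities": joint speeds; "tau": joint torques, N m; "eef_pos": TCP position; "tool_rot": TCP orientation; "force": force on the tool from outside, world axes, zero at the start; "wrist_torque": the same for the moment, N m; "width": finger opening in m.
Only numpy, scipy, OpenCV 4.12 (cv2) and the standard library are available. Lean on these libraries where they do the work, as an engineer would, in place of code of your own. Each camera call takes 0.05 s, during which the arm holds its last target. There are 200 camera calls.

### The job

Put the round dish, with the wooden ball lying in it, on the pot as its lid: take it by its handle, keep it level so that the ball stays in the middle, and seat it flat on the rim with its small lug just short of the open end of the hooked rail. Then turn it a quarter turn anticlockwise (seen from above), so that the lug slides under the rail right to the stop at the far end, and finish there with the gripper still holding the handle, dish seated level and the ball at rest in its middle. Leave everything else where it is.

Things in the scene. Friction and masses are not known exactly. Their poses are not given: they have to be found in the camera images.
- pot: the scent pot: open round aluminium pot, fixed, 50 mm high, 94 mm outside diameter, mouth 85 mm inside diameter. Origin: centre of its underside, z up. A hooked steel rail runs round the outside of its rim from 19 degrees past the pot's +x to 11 degrees past its +y (anticlockwise from above); the other three quarters round the pot are free
- pot_rim (a point): centre of the pot's mouth, at rim height (50 mm above the pot's underside)
- pot_open (a point): the rail's open end, 60 mm from the pot's axis, 19 degrees past the pot's +x. The rail's top flange (54 to 66 mm from the axis, 60 to 64 mm above the pot's underside) overhangs the path of the dish's lug, leaving a channel 10 mm high above rim level; its outer wall stands 64 mm from the axis. The lug can only enter here, level, moving anticlockwise
- pot_stop (a point): the stop block that closes the rail's far end, 58 mm from the pot's axis, 13 degrees past the pot's +y. With the dish seated and its lug against the stop, the dish's yaw is the pot's yaw + about 93 degrees; yaw + 90 degrees is home
- dish: the pot's lid: loose round aluminium dish, 100 mm diameter, 20 mm high, about 0.15 kg; handle at its -x side, lug at its +x side, shallow cone hollow (10 degree slope) on top. Origin: centre of its underside, z up. Seated, its origin is 42 mm above the pot's. Seated with its yaw equal to the pot's (within 10 degrees), the lug is just short of the rail's open end
- dish_spigot (a point): centre of the flange's underside, 8 mm above the dish's origin. Below the flange is a spigot 8 mm deep, 79 mm diameter, its foot chamfered to 72 mm; it drops into the pot's mouth with about 3 mm play all round, and the flange then lies on the rim. The dish turns freely there
- dish_handle (a point): grip point in the dish's handle, 72 mm from the dish's centre along its -x, 20 mm above its underside. The handle is an upright flat bar, 12 mm thick (along the dish's y), 24 mm high (8 to 32 mm above the underside), running radially from 48 to 92 mm from the centre
- dish_lug (a point): the lug, a flat tongue 14 mm wide and 5 mm thick that sticks out level from the flange, on the side across from the handle; this point is 58 mm from the dish's centre along its +x, the tongue ends at 61 mm; 8 to 13 mm above the dish's underside
- dish_hollow (a point): lowest point of the dish's hollow, on its axis 11.5 mm above its underside
- ball_center (a point): centre of the loose wooden scent ball, 30 mm diameter, 10 to 17 g, lying in the middle of the dish's hollow
- brush: bystander: flat brush with a wooden handle, 190 mm long overall, lying flat; loose; origin low in its body
- ring_bowl: bystander: small plain round metal bowl without handle or lug, 64 mm wide, 28 mm high; loose; origin at the centre of its underside
- mug: bystander: white mug, 80 mm wide, 88 mm high; loose; origin at the centre of its underside
- cream_jar: bystander: amber cream jar, 60 mm wide, 55 mm high; loose; origin at the centre of its underside
- clock: bystander: white alarm clock, 100 mm wide, 77 mm high; loose; origin at the centre of its underside
- glasses_case: bystander: black glasses case, 160 x 65 x 40 mm; loose; origin at the centre of its underside
- hair_dryer: bystander: black hair dryer lying on its side, 74 mm high, about 0.17 x 0.2 m; loose; origin low in its body
Not all that is in view belongs to the job. Leave any red look-alike of the dish alone.

How it is judged:
On the way, in this order (a step that is already met when the one before it is completed fails the run):
1. the dish, ball in its middle, is seated level on the pot's rim with the lug short of the rail's open end (z of dish in the frame of pot between 0.039 and 0.0445 m and horizontal distance between dish and pot below 0.005 m and angle between dish's own z axis and vertical below 0.06 rad and x of dish_lug in the frame of pot above 0.03 m and y of dish_lug in the frame of pot below 0.02 m and horizontal distance between ball_center and dish_hollow below 0.012 m), for 0.2 s.
2. the lug is half way along under the rail, the dish still seated and the ball in its middle (z of dish in the frame of pot between 0.039 and 0.0445 m and horizontal distance between dish and pot below 0.005 m and angle between dish's own z axis and vertical below 0.06 rad and x of dish_lug in the frame of pot between 0.02 and 0.05 m and y of dish_lug in the frame of pot above 0.03 m and horizontal distance between ball_center and dish_hollow below 0.012 m), for 0.05 s.
At the end, for the whole second after the job is handed in: The dish is seated on the pot (within 2.5 mm of the seated height, 5 mm of the axis, 0.06 rad of level), turned so that the lug is within about 9 degrees of its place at the stop, the ball at rest within 6 mm of the dish's centre, and the gripper is still holding the dish with more than 1.5 N (z of dish in the frame of pot between 0.039 and 0.0445 m and horizontal distance between dish and pot below 0.005 m and angle between dish's own z axis and vertical below 0.06 rad and x of dish_lug in the frame of pot between -0.011 and 0.009 m and y of dish_lug in the frame of pot above 0.045 m and horizontal distance between ball_center and dish_hollow below 0.006 m and linear speed of ball below 0.03 m/s and contact force between the fingers and dish above 1.5 N); the arm keeps its last pose, push and grip.
It fails at once if the ball left the middle of the dish by more than 18 mm (horizontal distance between ball_center and dish_hollow above 0.018 m).
It fails at once if the dish was tipped by more than 0.2 rad (angle between dish's own z axis and vertical above 0.2 rad).
It fails at once if a bystander was pushed more than 25 mm (distance of any of brush, ring_bowl, mug, cream_jar, clock, glasses_case, hair_dryer from where it was at the start of the episode above 0.025 m).
It also fails if it takes over 69 s, if anything falls off the work surface, if the arm or the gripper's body presses on something with over 40 N, if the wrist force passes 120 N, or if a joint passes its speed limit or range.

## Working session

There is one attempt and no reset: what is moved stays moved. The work goes in short steps, Python scripts to look and compute and a tool call to move; the robot and the scene stay as the last step left them, time stands still between calls to the robot, and variables do not carry over. Pictures are saved under pics/ and viewed, about 8 in all and at most 12, crops included, and the job is handed in when it is done.

Besides the shell and the picture viewer there is one more tool, called as name(argument=value, ...), one argument or row to a line, values as JSON. play_rows: Moves the arm, as the interface text tells. Its arguments: {"type":"object","properties":{"motion":{"type":"array"},"newtons":{"type":"number"}},"required":["motion"]}

```bash
ls; mkdir -p pics
cat > h.py <<'E'
import numpy as np, cv2
from bench import bot
from scipy.spatial.transform import Rotation as Ro
def grab(name,fn=None):
    f=bot.grab_frame(name)
    if fn: cv2.imwrite('pics/'+fn,f['img'])
    np.savez(''+name+'.npz',**{k:np.asarray(v) for k,v in f.items()})
    return f
def cloud(f):
    z=f['z_map'];h,w=z.shape;M=f['mtx'];k=float(f['k1'])
    u,v=np.meshgrid(np.arange(w),np.arange(h))
    xd=(u-M[0,2])/M[0,0];yd=(v-M[1,2])/M[1,1];x,y=xd.copy(),yd.copy()
    for _ in range(15):
        s=1+k*(x*x+y*y);x,y=xd/s,yd/s
    P=np.stack([x*z,y*z,z],-1)
    W=(P-np.asarray(f['t']))@np.asarray(f['R'])
    W[z<=0]=np.nan
    return W
def proj(f,X):
    c=np.asarray(f['R'])@X+f['t'];x,y=c[:2]/c[2];s=1+float(f['k1'])*(x*x+y*y)
    M=f['mtx'];return M[0,0]*x*s+M[0,2],M[1,1]*y*s+M[1,2]
E
python3 - <<'E'
from h import *
s=bot.get_state();print(s)
a=grab('scene','scene0.png');b=grab('side','side0.png')
for f in(a,b):print(-np.asarray(f['R']).T@f['t'],f['k1'],f['mtx'][0,0])
E
```

```text
pics
{'t': 0.0, 'q': array([ 1.09529563e+00,  9.18493169e-02,  1.23187016e+00,  4.29798129e-05,
        1.81979261e+00, -5.66700889e-02]), 'joint_velocities': array([ 0.00063721,  0.00209673,  0.00067397, -0.0005208 ,  0.00020039,
       -0.00141895]), 'tau': array([-2.12089282e-03, -4.46472108e+01, -4.06429768e+01,  6.95300382e-02,
        2.99391348e-02, -1.10195731e-04]), 'eef_pos': array([0.24385343, 0.54789148, 0.22152147]), 'tool_rot': array([ 0.59334202,  0.3845388 , -0.38573172, -0.59269402]), 'force': array([-0.00122022, -0.37154017,  0.66125005]), 'wrist_torque': array([ 0.04457111, -0.06337195,  0.04881269]), 'width': 0.08777624146728319}
[ 1.09591252 -0.44703449  0.80910767] -0.08249807647579063 370.952401249241
[0.25922299 1.03128504 1.29153644] -0.06615039322554406 461.7572366972638
```

View pics/scene0.png

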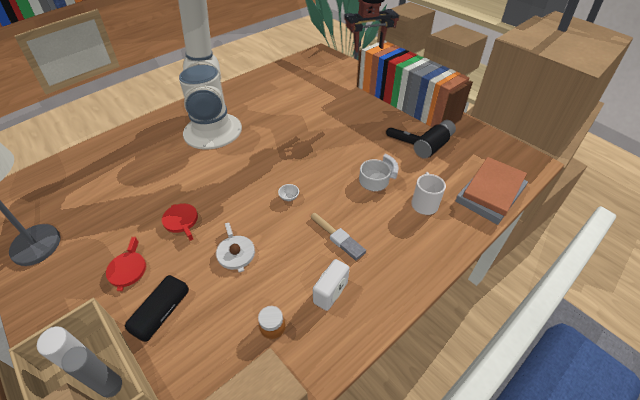

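View pics/side0.png

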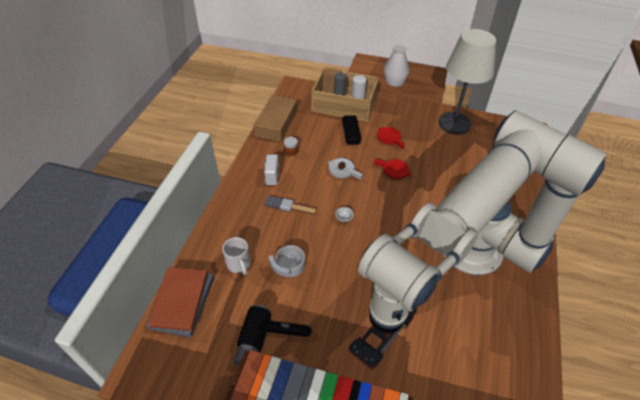

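The scene view shows the pot at about (376,175) with its rail at upper right, and the dish at (235,252) with its handle at (228,230) and lug at (241,267). In the side view the pot is at (290,262) and the dish at (342,168). Next I measure both from the depth maps.

Run:
```python
from h import *
for n,dc,pc in(('scene',(235,252),(376,175)),('side',(342,168),(290,262))):
    f=dict(np.load(n+'.npz'));W=cloud(f)
    for nm,c,r in(('dish',dc,45),('pot',pc,45)):
        u,v=c;S=W[v-r:v+r,u-r:u+r].reshape(-1,3);S=S[np.isfinite(S[:,0])]
        lo,hi=(0.012,0.024) if nm=='dish' else (0.044,0.054)
        print(n,nm,'centre pix',W[v,u])
        c0=W[v,u,:2] if nm=='dish' else np.nanmedian(S[(S[:,2]>.044)&(S[:,2]<.07)],0)[:2]
        T=S[(np.hypot(*(S[:,:2]-c0).T)<.11)&(S[:,2]>.006)]
        print(len(T),np.histogram(T[:,2],bins=np.arange(0,.1,.006))[0])
        # top down map
        img=np.zeros((240,240),np.float32)
        for p in T:
            i=int((p[0]-c0[0]+.12)*1000);j=int((p[1]-c0[1]+.12)*1000)
            if 0<=i<240 and 0<=j<240: img[239-i,239-j]=max(img[239-i,239-j],p[2])
        g=np.clip(img/.075*255,0,255).astype(np.uint8)
        np.save(f'{n}_{nm}.npy',T)
        cv2.imwrite(f'/tmp/{n}_{nm}.png',cv2.applyColorMap(cv2.dilate(g,np.ones((3,3))),cv2.COLORMAP_JET))
        print('c0',c0)
r=lambda a:cv2.imread(f'/tmp/{a}.png')
m=np.vstack([np.hstack([r('scene_dish'),r('scene_pot')]),np.hstack([r('side_dish'),r('side_pot')])])
cv2.imwrite('pics/map.png',m)
```

```text
scene dish centre pix [ 0.53765244 -0.24170027  0.02863986]
1098 [  0  38 442 458  23  85  45   7   0   0   0   0   0   0   0   0]
c0 [ 0.53765244 -0.24170027]
scene pot centre pix [0.57060776 0.26136688 0.00864918]
986 [  0 163  85  80  74  85 115 149 120  11  73  31   0   0   0   0]
c0 [0.59350082 0.27794494]
side dish centre pix [ 0.51798539 -0.22053919  0.02948456]
483 [  0  81 191 133  29  36  11   2   0   0   0   0   0   0   0   0]
c0 [ 0.51798539 -0.22053919]
side pot centre pix [0.57906514 0.23511649 0.00797349]
721 [  0 153  41  43  53  39  70  99  88  40  82   8   2   1   2   0]
c0 [0.59839976 0.28754925]
```

View pics/map.png

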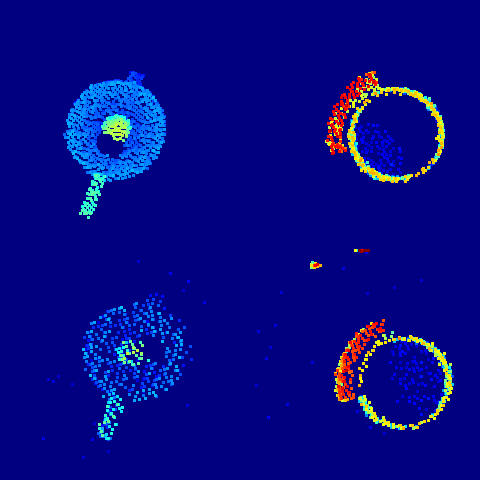

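```bash
cat > fit.py <<'E'
from h import *
from scipy.optimize import least_squares
def circ(P,r,c):
    return least_squares(lambda x:np.hypot(P[:,0]-x[0],P[:,1]-x[1])-r,c,loss='soft_l1',f_scale=.002).x
def pot(T,c):
    for _ in range(4):
        d=np.hypot(*(T[:,:2]-c).T);P=T[(abs(d-.0447)<.008)&(abs(T[:,2]-.05)<.004)];c=circ(P,.0447,c)
    d=T[:,:2]-c;r=np.hypot(*d.T);a=np.degrees(np.arctan2(d[:,1],d[:,0]))
    m=(abs(r-.06)<.006)&(T[:,2]>.057)&(T[:,2]<.07)
    return c,np.median(P[:,2]),np.median(T[m,2]),np.percentile(a[m],[0,2,98,100])-np.array([19,19,101,101])
def dish(T,c,z0=0):
    T=T-[0,0,z0]
    d=np.hypot(*(T[:,:2]-c).T)
    for _ in range(4):
        d=T[:,:2]-c;r=np.hypot(*d.T)
        # boundary: outermost points by angle bin
        a=np.arctan2(d[:,1],d[:,0]);m=(r<.0525)&(T[:,2]>.01)&(T[:,2]<.024);b=(a*12).astype(int)
        P=np.array([T[m&(b==k)][np.argmax(r[m&(b==k)])] for k in set(b[m])])
        c=circ(P[np.hypot(*(P[:,:2]-c).T)>.044],.0495,c)
    d=T[:,:2]-c;r=np.hypot(*d.T);H=T[(r>.054)&(r<.094)&(T[:,2]>.026)&(T[:,2]<.04)]
    h=np.median(H,0);v=c-H[:,:2].mean(0)
    t=H[np.hypot(*(H[:,:2]-c).T)>0]
    return c,np.degrees(np.arctan2(v[1],v[0])),H.mean(0),len(H)
E
python3 - <<'E'
from fit import *
np.set_printoptions(precision=4,suppress=True)
for n,o in(('scene',(.001,.0)),('side',(0,0))):
    T=np.load(n+'_pot.npy');print(n,pot(T,np.array([.588,.26])))
    T=np.load(n+'_dish.npy');print(n,dish(T,np.array([.53,-.235])))
E
```

```text
scene (array([0.5786, 0.2418]), np.float64(0.049576519033701305), np.float64(0.06502184356182569), array([1.116 , 3.3666, 5.0197, 6.4086]))
scene (array([ 0.528 , -0.2376]), np.float64(-19.292915191103635), array([ 0.4588, -0.2134,  0.0323]), 50)
  return _methods._mean(a, axis=axis, dtype=dtype,
  ret = ret.dtype.type(ret / rcount)
Traceback (most recent call last):
  File "fit.py", line 10, in pot
    return c,np.median(P[:,2]),np.median(T[m,2]),np.percentile(a[m],[0,2,98,100])-np.array([19,19,101,101])
                                                 ~~~~~~~~~~~~~^^^^^^^^^^^^^^^^^^^
IndexError: index -1 is out of bounds for axis 0 with size 0
```

```bash
cat >> h.py <<'E'
def pose():
    s=bot.get_state();return s['eef_pos'],Ro.from_quat(s['tool_rot']),s
def rel(p,az):
    """shift/turn to world tcp p, tool down, tool x azimuth az deg"""
    P,R,s=pose();a=np.radians(az)
    x=np.array([np.cos(a),np.sin(a),0]);y=np.array([0,0,-1.]);T=Ro.from_matrix(np.stack([x,y,np.cross(x,y)],1))
    return R.inv().apply(np.asarray(p)-P),(R.inv()*T).as_rotvec()
E
python3 - <<'E'
from h import *
np.set_printoptions(precision=4,suppress=True)
P,R,s=pose();M=R.as_matrix();print(M,np.degrees(np.arctan2(M[1,0],M[0,0])),np.degrees(s['q'][[0,5]]))
for az in(70.7,-109.3):print(rel([.46,-.214,.15],az))
E
```

```text
[[ 0.4067 -0.0008 -0.9136]
 [ 0.9136 -0.0015  0.4067]
 [-0.0017 -1.      0.0001]] 66.00317472012205 [62.7555 -3.2479]
(array([-0.608 ,  0.0726, -0.5073]), array([-0.0002, -0.082 , -0.0017]))
(array([-0.608 ,  0.0726, -0.5073]), array([ 0.0026,  3.0596, -0.0002]))
```

play_rows(
  motion=[
    [[-0.025,0,-0.02],[0,0.12,0],0],
    [[-0.05,0,-0.04],[0,0.24,0],0],
    [[-0.075,0,-0.06],[0,0.36,0],0],
    [[-0.1,0,-0.08],[0,0.48,0],0],
    [[-0.125,0,-0.1],[0,0.6,0],0],
    [[-0.15,0,-0.125],[0,0.72,0],0],
    [[-0.18,0,-0.15],[0,0.84,0],0],
    [[-0.21,0,-0.175],[0,0.96,0],0],
    [[-0.24,0,-0.2],[0,1.08,0],0],
    [[-0.27,0,-0.225],[0,1.2,0],0],
    [[-0.3,0,-0.25],[0,1.32,0],0],
    [[-0.3,0,-0.25],[0,1.4,0],0],
  ],
)

```text
t: 1.1
eef_pos: [0.3517, 0.1665, 0.222]
tool_rot: [0.702, -0.092, 0.093, -0.7]
force: [0.8, 0.9, -0.7]
width: 0.0876
```

Run:
```python
from h import *
np.set_printoptions(precision=4,suppress=True)
P,R,s=pose();print(P,s['q'],rel([.46,-.214,.17],-109.3))
```

```text
[0.3517 0.1665 0.222 ] [ 0.3583 -0.481   1.7315 -0.0041  1.8922  0.6192] (array([ 0.2031,  0.0536, -0.3393]), array([0.0019, 1.6454, 0.0042]))
```

play_rows(
  motion=[
    [[0.02,0,-0.03],[0,0.12,0],0],
    [[0.04,0,-0.06],[0,0.24,0],0],
    [[0.06,0,-0.09],[0,0.36,0],0],
    [[0.08,0,-0.12],[0,0.48,0],0],
    [[0.1,0,-0.15],[0,0.6,0],0],
    [[0.12,0,-0.18],[0,0.72,0],0],
    [[0.14,0,-0.21],[0,0.84,0],0],
    [[0.16,0,-0.24],[0,0.96,0],0],
    [[0.18,0,-0.27],[0,1.08,0],0.5],
    [[0.19,0,-0.3],[0,1.2,0],0.5],
    [[0.2,0,-0.32],[0,1.32,0],0.5],
    [[0.203,0,-0.339],[0,1.44,0],0.5],
  ],
)

```text
t: 2.1
eef_pos: [0.46, -0.2154, 0.2225]
tool_rot: [0.465, -0.533, 0.534, -0.463]
force: [-0.2, -0.5, -0.0]
width: 0.0647
```

Run:
```python
from h import *
np.set_printoptions(precision=4,suppress=True)
P,R,s=pose();print(P,s['q'],s['width'],rel([.46,-.214,.15],-109.3))
```

```text
[ 0.46   -0.2154  0.2225] [-0.5025 -0.157   1.4737 -0.0036  1.8243  1.2061] 0.06465717018124326 (array([-0.0016,  0.0725, -0.0001]), array([0.0004, 0.1981, 0.0035]))
```

play_rows(
  motion=[
    [[-0.001,0.015,0],[0,0.1,0],0.5],
    [[-0.001,0.04,0],[0,0.198,0.002],0.5],
    [[-0.001,0.06,0],[0,0.198,0.003],0.5],
    [[-0.001,0.072,0],[0,0.198,0.003],0.5],
    [[-0.001,0.072,0],[0,0.198,0.003],0.5],
  ],
)

```text
t: 2.52
eef_pos: [0.4585, -0.2139, 0.1467]
tool_rot: [-0.41, 0.579, -0.575, 0.408]
force: [0.5, 0.5, -0.9]
width: 0.0439
```

Run:
```python
from fit import *
np.set_printoptions(precision=4,suppress=True)
P,R,s=pose();print(P,s['width'])
f=grab('wrist','w1.png');W=cloud(f).reshape(-1,3);W=W[np.isfinite(W[:,0])]
print(-np.asarray(f['R']).T@f['t'])
c=np.array([.528,-.2376]);T=W[(np.hypot(*(W[:,:2]-c).T)<.11)&(W[:,2]>.006)&(W[:,2]<.06)];print(len(T))
try: print(dish(T,c))
except Exception as e: print(e)
for X in([.46,-.2138,.032],[.528,-.2376,.02]):print(proj(f,np.array(X)))
```

```text
[ 0.4585 -0.2139  0.1467] 0.04391390007515973
[ 0.522  -0.2374  0.3082]
9756
(array([ 0.5275, -0.2396]), np.float64(-19.855319746219465), array([ 0.4595, -0.2151,  0.0317]), 472)
(np.float64(321.3185735957402), np.float64(190.20332591980028))
(np.float64(321.37423040254123), np.float64(113.08252538525618))
```

View pics/w1.png

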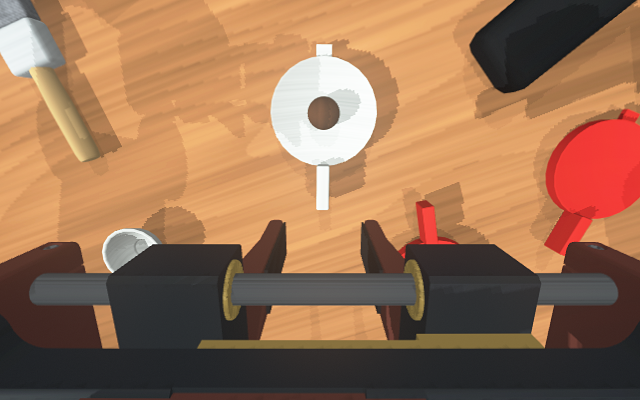

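The wrist view shows the dish at (324,110), with its handle at (323,188) centred between the fingers. The red dish's handle at (426,215) and the small bowl are clear of the jaws.

play_rows(
  motion=[
    [[0,0.02,0.001],[0,0.005,0],0.5],
    [[0,0.045,0.001],[0,0.01,0],0.5],
    [[0,0.07,0.001],[0,0.01,0],0.5],
    [[0,0.095,0.001],[0,0.01,0],0.5],
    [[0,0.115,0.001],[0,0.01,0],0.5],
    [[0,0.13,0.001],[0,0.01,0],0.5],
    [[0,0.138,0.001],[0,0.01,0],0.5],
    [[0,0.142,0.001],[0,0.01,0],0.5],
    [[0,0.142,0.001],[0,0.01,0],0.5],
    [[0,0.142,0.001],[0,0.01,0],0.5],
  ],
)

```text
t: 3.4
eef_pos: [0.4606, -0.2148, 0.0085]
tool_rot: [-0.407, 0.579, -0.578, 0.406]
force: [-0.1, 1.2, 0.6]
width: 0.0439
```

Run:
```python
from h import *
np.set_printoptions(precision=4,suppress=True)
P,R,s=pose();M=R.as_matrix();print(P,M,np.degrees(np.arctan2(M[1,0],M[0,0])),s['force'],s['width'])
```

```text
[ 0.4606 -0.2148  0.0085] [[-0.339  -0.0014  0.9408]
 [-0.9408  0.0001 -0.339 ]
 [ 0.0004 -1.     -0.0014]] -109.81820415881941 [-0.1332  1.1619  0.5779] 0.043869931395600546
```

play_rows(
  motion=[
    [[0,0.004,0],[0,0,0],0.55],
    [[0,0.004,0],[0,0,0],0.6],
    [[0,0.004,0],[0,0,0],0.65],
    [[0,0.004,0],[0,0,0],0.7],
    [[0,0.004,0],[0,0,0],0.74],
    [[0,0.004,0],[0,0,0],0.78],
    [[0,0.004,0],[0,0,0],0.82],
    [[0,0.004,0],[0,0,0],0.86],
    [[0,0.004,0],[0,0,0],0.9],
    [[0,0.004,0],[0,0,0],1],
    [[0,0.004,0],[0,0,0],1],
    [[0,0.004,0],[0,0,0],1],
  ],
  newtons=45,
)

```text
t: 4.4
eef_pos: [0.4606, -0.2147, 0.0045]
tool_rot: [-0.407, 0.579, -0.578, 0.406]
force: [-0.1, 0.5, 0.5]
width: 0.0116
```

Run:
```python
from h import *
np.set_printoptions(precision=4,suppress=True)
P,R,s=pose();M=R.as_matrix();print(P,M,np.degrees(np.arctan2(M[1,0],M[0,0])),s['force'],s['wrist_torque'],s['width'])
```

```text
[ 0.4606 -0.2147  0.0045] [[-0.339  -0.0015  0.9408]
 [-0.9408  0.0001 -0.339 ]
 [ 0.0004 -1.     -0.0014]] -109.81371778640306 [-0.1106  0.4638  0.4942] [0.0755 0.1965 0.0424] 0.011629495769981724
```

play_rows(
  motion=[
    [[0,-0.0005,0],[0,0,0],1],
    [[0,-0.003,0],[0,0,0],1],
    [[0,-0.01,0],[0,0,0],1],
    [[0,-0.019,0],[0,0,0],1],
    [[0,-0.03,0],[0,0,0],1],
    [[0,-0.041,0],[0,0,0],1],
    [[0,-0.05,0],[0,0,0],1],
    [[0,-0.057,0],[0,0,0],1],
    [[0,-0.0595,0],[0,0,0],1],
    [[0,-0.06,0],[0,0,0],1],
    [[0,-0.06,0],[0,0,0],1],
    [[0,-0.06,0],[0,0,0],1],
  ],
)

```text
t: 5.4
eef_pos: [0.4604, -0.2146, 0.0638]
tool_rot: [-0.407, 0.579, -0.578, 0.406]
force: [0.1, -0.1, -1.6]
width: 0.0116
```

```bash
cat >> fit.py <<'E'
def check(fn=None):
    np.set_printoptions(precision=4,suppress=True)
    P,R,s=pose();M=R.as_matrix();print('tcp',P,'az',np.degrees(np.arctan2(M[1,0],M[0,0])),'y',M[:,1],s['force'],s['wrist_torque'],s['width'],s['t'])
    f=grab('wrist',fn);W=cloud(f).reshape(-1,3);W=W[np.isfinite(W[:,0])]
    c=P[:2]+.072*M[:2,2];d=np.hypot(*(W[:,:2]-c).T);z0=P[2]-.0045
    T=W[(d>.046)&(d<.0495)&(abs(W[:,2]-z0-.018)<.02)]
    # rim plane
    A=np.c_[T[:,:2]-c,np.ones(len(T))];w=np.ones(len(T),bool)
    for _ in range(5):
        k=np.linalg.lstsq(A[w],T[w,2],rcond=None)[0];w=abs(A@k-T[:,2])<.002
    print('rim plane slope',k[:2],'along radial',k[:2]@M[:2,2],'along jaw',k[:2]@M[:2,0],'z',k[2],w.sum())
    T=W[(d<.11)&(W[:,2]>z0+.006)&(W[:,2]<z0+.06)]
    D=dish(T,c,z0);print('dish',D[:2],'pred',c)
    B=W[(np.hypot(*(W[:,:2]-D[0]).T)<.03)&(W[:,2]>z0+.032)];print('ball',B[:,:2].mean(0)-D[0],B[:,2].max(),len(B))
    return f
E
python3 -c "
from fit import *
check('w2.png')"
```

```text
tcp [ 0.4604 -0.2146  0.0638] az -109.8182831710213 y [-0.0025  0.0007 -1.    ] [ 0.0961 -0.1309 -1.5539] [ 0.0636  0.2045 -0.0482] 0.011633526497081353 5.4
rim plane slope [-0.0011  0.0011] along radial -0.0013610646014118293 along jaw -0.0006280163461323782 z 0.07889611723451927 4136
dish (array([ 0.5267, -0.2397]), np.float64(-19.56212593507341)) pred [ 0.5281 -0.239 ]
ball [ 0.0002 -0.0001] 0.1026165371148329 3188
```

play_rows(
  motion=[
    [[-0.0005,-0.0003,0],[0,-0.0005,0],1],
    [[-0.003,-0.002,-0.001],[0,-0.005,0],1],
    [[-0.009,-0.006,-0.002],[0,-0.014,0],1],
    [[-0.019,-0.012,-0.005],[0,-0.03,0],1],
    [[-0.0315,-0.019,-0.008],[0,-0.049,0],1],
    [[-0.045,-0.0275,-0.011],[0,-0.07,0],1],
    [[-0.0585,-0.036,-0.014],[0,-0.091,0],1],
    [[-0.071,-0.0435,-0.017],[0,-0.11,0],1],
    [[-0.081,-0.049,-0.02],[0,-0.126,0],1],
    [[-0.087,-0.053,-0.021],[0,-0.135,0],1],
    [[-0.0895,-0.0547,-0.022],[0,-0.1395,0],1],
    [[-0.09,-0.055,-0.022],[0,-0.14,0],1],
  ],
)

```text
t: 6.45
eef_pos: [0.4705, -0.1219, 0.1193]
tool_rot: [-0.447, 0.549, -0.548, 0.446]
force: [0.9, -0.7, -2.6]
width: 0.0121
```

```bash
python3 -c "
from fit import *
check()
print(rel([.49,.08,.12],-86))"
```

```text
tcp [ 0.4705 -0.1219  0.1193] az -101.7197443886049 y [-0.0019  0.0005 -1.    ] [ 0.9401 -0.6665 -2.5779] [0.032  0.1971 0.026 ] 0.012053508700082921 6.45
rim plane slope [-0.      0.0013] along radial -0.0002644914817358917 along jaw -0.001249400694079696 z 0.1344270550606294 4115
dish (array([ 0.5396, -0.1373]), np.float64(-11.502739631754755)) pred [ 0.541  -0.1365]
ball [ 0.0002 -0.0002] 0.1581881496634639 3200
(array([-0.202 , -0.0011, -0.022 ]), array([ 0.0026, -0.2752, -0.0004]))
```

play_rows(
  motion=[
    [[-0.0005,0,0],[0,-0.0005,0],1],
    [[-0.0035,0,0],[0,-0.005,0],1],
    [[-0.0105,0,-0.001],[0,-0.014,0],1],
    [[-0.021,0,-0.002],[0,-0.03,0],1],
    [[-0.035,0,-0.004],[0,-0.049,0],1],
    [[-0.05,0,-0.005],[0,-0.07,0],1],
    [[-0.065,0,-0.007],[0,-0.091,0],1],
    [[-0.079,0,-0.008],[0,-0.11,0],1],
    [[-0.0895,0,-0.009],[0,-0.126,0],1],
    [[-0.0965,0,-0.01],[0,-0.135,0],1],
    [[-0.0995,0,-0.01],[0,-0.1395,0],1],
    [[-0.1,0,-0.01],[0,-0.14,0],1],
  ],
)

```text
t: 7.5
eef_pos: [0.4809, -0.0217, 0.1188]
tool_rot: [-0.484, 0.517, -0.515, 0.483]
force: [-0.3, -0.5, -1.1]
width: 0.0118
```

play_rows(
  motion=[
    [[-0.0005,0,0],[0,-0.0005,0],1],
    [[-0.0035,0,0],[0,-0.005,0],1],
    [[-0.0105,0,-0.001],[0,-0.014,0],1],
    [[-0.021,0,0],[0,-0.03,0],1],
    [[-0.035,0,0.001],[0,-0.049,0],1],
    [[-0.05,0,0.001],[0,-0.07,0],1],
    [[-0.065,0,0.001],[0,-0.091,0],1],
    [[-0.079,0,0.001],[0,-0.11,0],1],
    [[-0.0895,0,0.001],[0,-0.126,0],1],
    [[-0.0965,0,0.001],[0,-0.135,0],1],
    [[-0.0995,0,0.001],[0,-0.1395,0],1],
    [[-0.1,0,0.001],[0,-0.14,0],1],
  ],
)

```text
t: 8.5
eef_pos: [0.4883, 0.0785, 0.1188]
tool_rot: [0.519, -0.481, 0.48, -0.518]
force: [0.2, -0.5, -1.2]
width: 0.012
```

```bash
cat > pw.py <<'E'
from fit import *
f=check('w3.png')
W=cloud(f).reshape(-1,3);W=W[np.isfinite(W[:,0])];c=np.array([.5786,.2418])
T=W[(np.hypot(*(W[:,:2]-c).T)<.085)&(W[:,2]>.006)&(W[:,2]<.08)];print(len(T),T[:,1].max())
try:print(pot(T,c))
except Exception as e:print(e)
E
python3 pw.py
```

```text
tcp [0.4883 0.0785 0.1188] az -85.59857782035164 y [-0.0027  0.0004 -1.    ] [ 0.1878 -0.4597 -1.1534] [-0.0336  0.2605 -0.0198] 0.01198593040626113 8.5
rim plane slope [-0.0008  0.0018] along radial -0.0006080493539138106 along jaw -0.0018773413393508734 z 0.133872187810896 3993
dish (array([0.5587, 0.0829]), np.float64(4.604226911333488)) pred [0.5601 0.084 ]
ball [ 0.0002 -0.0001] 0.1577708914892484 3191
17489 0.30844109627641136
(array([0.5774, 0.2389]), np.float64(0.04940581416237366), np.float64(0.06363844772235897), array([23.9007, 28.8181,  5.653 ,  6.3436]))
```

View pics/w3.png

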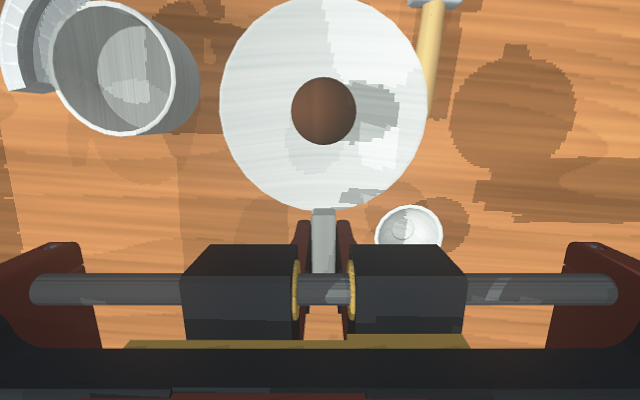

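The wrist view shows the dish level at (323,105) with the ball in its middle at (324,110), and the pot at about (115,70). After correcting each camera's bias, both give the pot at about (0.579, 0.240) with yaw about 2°. Next I carry the dish over it.

play_rows(
  motion=[
    [[-0.0004,0,0],[0,0,0],1],
    [[-0.003,0,0.0005],[0,0.001,0],1],
    [[-0.008,0,0.0015],[0,0.003,0],1],
    [[-0.0168,0,0.003],[0,0.005,0],1],
    [[-0.028,0,0.005],[0,0.009,0],1],
    [[-0.04,0,0.0075],[0,0.012,0],1],
    [[-0.052,0,0.01],[0,0.016,0],1],
    [[-0.063,0,0.012],[0,0.02,0],1],
    [[-0.0717,0,0.0135],[0,0.022,0],1],
    [[-0.077,0,0.0145],[0,0.024,0],1],
    [[-0.0796,0,0.015],[0,0.025,0],1],
    [[-0.08,0,0.015],[0,0.025,0],1],
  ],
)

```text
t: 9.55
eef_pos: [0.4972, 0.1594, 0.1187]
tool_rot: [0.513, -0.488, 0.486, -0.512]
force: [0.3, 0.2, -1.0]
width: 0.0116
```

```bash
sed -i 's/w3/w4/' pw.py; python3 pw.py; python3 -c "
from fit import *
print(rel([.5072,.2383,.1188],-88.5))"
```

```text
tcp [0.4972 0.1594 0.1187] az -87.03839447977657 y [-0.0029  0.0001 -1.    ] [ 0.346   0.1841 -0.9981] [-0.0317  0.2699  0.0331] 0.011574084687871421 9.55
rim plane slope [-0.0011  0.0011] along radial -0.0010219916648457983 along jaw -0.0011624535063123843 z 0.13377151695092368 4025
dish (array([0.5677, 0.162 ]), np.float64(3.1778384678463523)) pred [0.5691 0.1632]
ball [ 0.0002 -0.0002] 0.15782960135245366 3197
11444 0.3078897635453238
(array([0.5778, 0.2392]), np.float64(0.04939231988349427), np.float64(0.06374976045850536), array([0.9989, 3.3204, 4.6445, 6.2786]))
(array([-7.86010259e-02, -5.40919360e-05,  1.40626249e-02]), array([ 0.00287897,  0.02520774, -0.00013698]))
```

play_rows(
  motion=[
    [[-0.0004,0,0],[0,0,0],1],
    [[-0.003,0,0.0005],[0,0.001,0],1],
    [[-0.008,0,0.0015],[0,0.003,0],1],
    [[-0.0165,0,0.003],[0,0.005,0],1],
    [[-0.0275,0,0.005],[0,0.009,0],1],
    [[-0.0395,0,0.0073],[0,0.012,0],1],
    [[-0.051,0,0.0095],[0,0.016,0],1],
    [[-0.062,0,0.0115],[0,0.02,0],1],
    [[-0.0705,0,0.013],[0,0.022,0],1],
    [[-0.076,0,0.014],[0,0.024,0],1],
    [[-0.0785,0,0.0145],[0,0.025,0],1],
    [[-0.0788,0,0.0145],[0,0.025,0],1],
  ],
)

```text
t: 10.6
eef_pos: [0.5076, 0.2391, 0.1186]
tool_rot: [0.508, -0.494, 0.492, -0.506]
force: [-0.2, -0.8, -2.3]
width: 0.0114
```

play_rows(
  motion=[
    [[0,0.0003,0],[0,0,0],1],
    [[0,0.002,0],[0,0,0],1],
    [[0,0.005,0],[0,0,0],1],
    [[0,0.0105,0],[0,0,0],1],
    [[0,0.0175,0],[0,0,0],1],
    [[0,0.025,0],[0,0,0],1],
    [[0,0.0325,0],[0,0,0],1],
    [[0,0.0395,0],[0,0,0],1],
    [[0,0.0448,0],[0,0,0],1],
    [[0,0.048,0],[0,0,0],1],
    [[0,0.0498,0],[0,0,0],1],
    [[0,0.05,0],[0,0,0],1],
  ],
)

```text
t: 11.6
eef_pos: [0.5073, 0.239, 0.0681]
tool_rot: [0.508, -0.494, 0.492, -0.506]
force: [-0.1, 0.9, -1.1]
width: 0.0119
```

Run:
```python
from fit import *
f=check('w5.png');g=grab('scene','scene1.png')
cv2.imwrite('pics/s1.png',cv2.resize(g['img'][130:220,320:440],None,fx=5,fy=5,interpolation=cv2.INTER_CUBIC))
W=cloud(g).reshape(-1,3);W=W[np.isfinite(W[:,0])];c=np.array([.579,.2405]);d=W[:,:2]-c
T=W[(np.hypot(*d.T)<.1)&(W[:,2]>.03)&(W[:,2]<.12)];print(len(T))
p=T[(T[:,2]<.053)&(T[:,2]>.045)];print(len(p))
print(dish(T,c,.064)[:2])
print(rel([.5077,.2385,.065],-88.5))
```

```text
tcp [0.5073 0.239  0.0681] az -88.44632452413303 y [-0.0037 -0.0004 -1.    ] [-0.0937  0.8997 -1.1415] [-0.0113  0.2417 -0.031 ] 0.011922079125472378 11.6
rim plane slope [-0.002  0.001] along radial -0.0019486360778820566 along jaw -0.0010708228230382273 z 0.08312741870975654 3992
dish (array([0.5779, 0.2399]), np.float64(1.8185008803710825)) pred [0.5793 0.241 ]
ball [0.0001 0.    ] 0.10662278010251448 3193
1144
80
(array([0.5796, 0.2419]), np.float64(5.521717123475794))
(array([0.0007, 0.0039, 0.0001]), array([ 0.0026,  0.0009, -0.0001]))
```

View pics/s1.png

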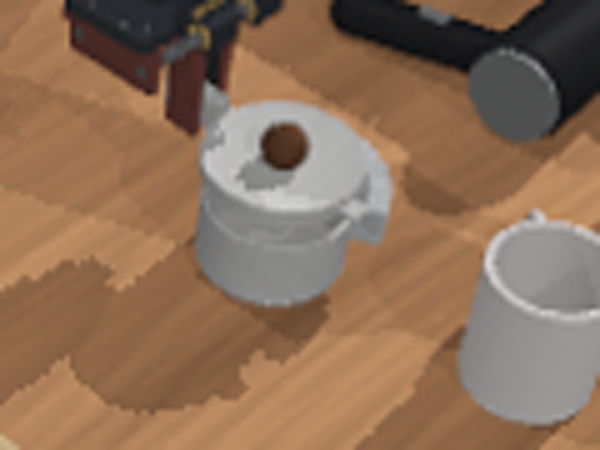

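The crop shows the dish centred over the pot mouth with the ball at (285,147), and the scene and wrist estimates agree to 1 mm. I lower it now.

play_rows(
  motion=[
    [[0.0003,0.0003,0],[0.002,0,0],1],
    [[0.0004,0.0015,-0.0003],[0.003,0,0],1],
    [[0.0004,0.004,-0.0004],[0.004,0,0],1],
    [[0.0004,0.007,-0.0004],[0.004,0,0],1],
    [[0.0004,0.01,-0.0004],[0.004,0,0],1],
    [[0.0004,0.013,-0.0004],[0.004,0,0],1],
    [[0.0004,0.0155,-0.0004],[0.004,0,0],1],
    [[0.0004,0.0175,-0.0004],[0.004,0,0],1],
    [[0.0004,0.019,-0.0004],[0.004,0,0],1],
    [[0.0004,0.0202,-0.0004],[0.004,0,0],1],
    [[0.0004,0.0212,-0.0004],[0.004,0,0],1],
    [[0.0004,0.0217,-0.0004],[0.004,0,0],1],
  ],
)

```text
t: 12.7
eef_pos: [0.5072, 0.2387, 0.0471]
tool_rot: [-0.506, 0.493, -0.493, 0.507]
force: [-0.6, 0.2, -0.8]
width: 0.0117
```

```bash
python3 -c "
from fit import *
check('w6.png')"
```

```text
tcp [0.5072 0.2387 0.0471] az -88.44742544943679 y [ 0.0013  0.0001 -1.    ] [-0.5944  0.2498 -0.7664] [-0.0198  0.2382  0.0205] 0.01166726636882315 12.7
rim plane slope [0.003  0.0016] along radial 0.0030371168947376996 along jaw -0.0015222682131276987 z 0.06242899190010175 3980
dish (array([0.5777, 0.2396]), np.float64(1.7887169957967965)) pred [0.5791 0.2407]
ball [ 0.0001 -0.0001] 0.08561941674501165 3242
```

play_rows(
  motion=[
    [[0,0.0003,0],[0,0,0],1],
    [[0,0.0006,0],[0,0,0],1],
    [[0,0.0009,0],[0,0,0],1],
    [[0,0.0012,0],[0,0,0],1],
    [[0,0.0012,0],[0,0,0],1],
    [[0,0.0012,0],[0,0,0],1],
  ],
)

```text
t: 13.25
eef_pos: [0.5072, 0.2388, 0.0464]
tool_rot: [-0.506, 0.493, -0.494, 0.507]
force: [-1.7, -0.5, 2.2]
width: 0.0117
```

```bash
python3 -c "
from fit import *
check('w7.png')"
```

```text
tcp [0.5072 0.2388 0.0464] az -88.44618121072213 y [ 0.0016  0.0002 -1.    ] [-1.685  -0.5206  2.2462] [-0.1784  0.571  -0.051 ] 0.011686273384453017 13.25
rim plane slope [0.0044 0.001 ] along radial 0.004430605381562153 along jaw -0.00083951262924512 z 0.06182700943387375 3980
dish (array([0.5777, 0.2396]), np.float64(1.7420357507193491)) pred [0.5792 0.2407]
ball [ 0.0001 -0.0001] 0.08529867185234566 3253
```

It is seated and level, with 2 N of contact. Now I turn about the pot axis in 30° stages.

play_rows(
  motion=[
    [[0.0012,0.0003,0],[0,-0.0175,0],1],
    [[0.0037,0.0003,0.0001],[0,-0.0524,0],1],
    [[0.0075,0.0003,0.0004],[0,-0.1047,0],1],
    [[0.0112,0.0003,0.0009],[0,-0.1571,0],1],
    [[0.0149,0.0003,0.0016],[0,-0.2094,0],1],
    [[0.0185,0.0003,0.0024],[0,-0.2618,0],1],
    [[0.0221,0.0003,0.0035],[0,-0.3142,0],1],
    [[0.0256,0.0003,0.0047],[0,-0.3665,0],1],
    [[0.0291,0.0003,0.0062],[0,-0.4189,0],1],
    [[0.0325,0.0003,0.0078],[0,-0.4712,0],1],
    [[0.0347,0.0003,0.009],[0,-0.5061,0],1],
    [[0.0358,0.0003,0.0096],[0,-0.5236,0],1],
  ],
)

```text
t: 14.3
eef_pos: [0.5182, 0.2034, 0.0464]
tool_rot: [-0.617, 0.344, -0.345, 0.618]
force: [-0.4, 2.1, 0.7]
width: 0.0111
```

```bash
python3 -c "
from fit import *
check('w8.png')"
```

```text
tcp [0.5182 0.2034 0.0464] az -58.31055135363579 y [ 0.0025  0.0012 -1.    ] [-0.402   2.0972  0.674 ] [0.2612 0.3158 0.0086] 0.011129912978773974 14.3
rim plane slope [0.005  0.0039] along radial 0.006269711529119249 along jaw -0.0006646277273065785 z 0.061876467609102 3849
dish (array([0.5781, 0.2396]), np.float64(31.927681303869647)) pred [0.5794 0.2412]
ball [0.0001 0.0001] 0.08534520353397093 3251
```

play_rows(
  motion=[
    [[0.0012,0.0002,0],[0,-0.0175,0],1],
    [[0.0037,0.0002,0.0001],[0,-0.0524,0],1],
    [[0.0075,0.0002,0.0004],[0,-0.1047,0],1],
    [[0.0112,0.0002,0.0009],[0,-0.1571,0],1],
    [[0.0149,0.0002,0.0016],[0,-0.2094,0],1],
    [[0.0185,0.0002,0.0024],[0,-0.2618,0],1],
    [[0.0221,0.0002,0.0035],[0,-0.3142,0],1],
    [[0.0256,0.0002,0.0047],[0,-0.3665,0],1],
    [[0.0291,0.0002,0.0062],[0,-0.4189,0],1],
    [[0.0325,0.0002,0.0078],[0,-0.4712,0],1],
    [[0.0347,0.0002,0.009],[0,-0.5061,0],1],
    [[0.0358,0.0002,0.0096],[0,-0.5236,0],1],
  ],
)

```text
t: 15.35
eef_pos: [0.5453, 0.178, 0.0464]
tool_rot: [-0.685, 0.172, -0.173, 0.686]
force: [-0.8, 1.6, 2.8]
width: 0.0122
```

```bash
python3 -c "
from fit import *
check('w9.png')"
```

```text
tcp [0.5453 0.178  0.0464] az -28.205122244832072 y [ 0.0025  0.0014 -1.    ] [-0.7594  1.5971  2.8108] [0.257  0.4603 0.0452] 0.012180069097283445 15.35
rim plane slope [0.004  0.0055] along radial 0.006742984421600414 along jaw 0.0009004158853804815 z 0.061902259944689196 3734
dish (array([0.5783, 0.2395]), np.float64(62.069111129042625)) pred [0.5793 0.2415]
ball [0.0001 0.0001] 0.08526405408339073 3258
```

play_rows(
  motion=[
    [[0.0012,0.0001,0],[0,-0.0175,0],1],
    [[0.0037,0.0001,0.0001],[0,-0.0524,0],1],
    [[0.0075,0.0001,0.0004],[0,-0.1047,0],1],
    [[0.0112,0.0001,0.0009],[0,-0.1571,0],1],
    [[0.0149,0.0001,0.0016],[0,-0.2094,0],1],
    [[0.0185,0.0001,0.0024],[0,-0.2618,0],1],
    [[0.0221,0.0001,0.0035],[0,-0.3142,0],1],
    [[0.0256,0.0001,0.0047],[0,-0.3665,0],1],
    [[0.0291,0.0001,0.0062],[0,-0.4189,0],1],
    [[0.0313,0.0001,0.0072],[0,-0.4538,0],1],
    [[0.033,0.0001,0.0081],[0,-0.48,0],1],
    [[0.0336,0.0001,0.0084],[0,-0.4887,0],1],
  ],
)

```text
t: 16.4
eef_pos: [0.5789, 0.1695, 0.0464]
tool_rot: [-0.707, 0.0, -0.002, 0.708]
force: [-2.5, 1.0, 3.6]
width: 0.0117
```

```bash
python3 -c "
from fit import *
check('w10.png')"
```

```text
tcp [0.5789 0.1695 0.0464] az -0.13795276233215586 y [ 0.0022  0.0011 -1.    ] [-2.4836  1.0058  3.6012] [0.0875 0.62   0.0267] 0.011681320303897512 16.4
rim plane slope [0.0018 0.0056] along radial 0.005611533229860358 along jaw 0.001763177198255451 z 0.061850107384543926 3779
dish (array([0.5785, 0.2393]), np.float64(90.22764659128445)) pred [0.5791 0.2415]
ball [0.0001 0.0001] 0.08517737921910581 3236
```

play_rows(
  motion=[
    [[0.0006,0,0],[0,-0.009,0],1],
    [[0.0012,0,0],[0,-0.017,0],1],
    [[0.0019,0,0],[0,-0.026,0],1],
    [[0.0025,0,0],[0,-0.035,0],1],
    [[0.0031,0,0.0001],[0,-0.044,0],1],
    [[0.0037,0,0.0001],[0,-0.052,0],1],
    [[0.0044,0,0.0001],[0,-0.061,0],1],
    [[0.005,0,0.0002],[0,-0.07,0],1],
    [[0.005,0,0.0002],[0,-0.07,0],1],
    [[0.005,0,0.0002],[0,-0.07,0],1],
  ],
)

```text
t: 17.28
eef_pos: [0.5841, 0.1696, 0.0465]
tool_rot: [-0.706, -0.025, 0.023, 0.707]
force: [-1.3, 0.2, 1.8]
width: 0.0115
```

```bash
python3 -c "
from fit import *
check('w11.png')"
```

```text
tcp [0.5841 0.1696 0.0465] az 3.8462774333546887 y [ 0.0027  0.001  -1.    ] [-1.3245  0.2311  1.7652] [0.0569 0.4769 0.0483] 0.011457343037160856 17.2833
rim plane slope [0.0023 0.005 ] along radial 0.0047839438490749715 along jaw 0.002664556596003058 z 0.06185676550008118 3745
dish (array([0.5787, 0.2392]), np.float64(94.18256204062583)) pred [0.5792 0.2414]
ball [0.0001 0.0001] 0.08509476105245664 3255
```

play_rows(
  motion=[
    [[0.0004,0,0],[0,-0.006,0],1],
    [[0.0008,0,0],[0,-0.012,0],1],
    [[0.0012,0,0],[0,-0.017,0],1],
    [[0.0016,0,0],[0,-0.023,0],1],
    [[0.002,0,0],[0,-0.028,0],1],
    [[0.0025,0,0],[0,-0.035,0],1],
    [[0.0025,0,0],[0,-0.035,0],1],
    [[0.0025,0,0],[0,-0.035,0],1],
  ],
)

```text
t: 18.0
eef_pos: [0.5868, 0.1698, 0.0465]
tool_rot: [-0.706, -0.037, 0.035, 0.707]
force: [-0.4, 1.3, 2.5]
width: 0.0116
```

```bash
python3 -c "
from fit import *
check('w12.png')"
```

```text
tcp [0.5868 0.1698 0.0465] az 5.845468246072656 y [ 0.003   0.0011 -1.    ] [-0.398   1.2763  2.5105] [ 0.1853  0.3302 -0.0114] 0.011608502395977806 18.0
rim plane slope [0.0021 0.0053] along radial 0.005053571598913121 along jaw 0.0026052479519609174 z 0.061866853410819836 3794
dish (array([0.5792, 0.2393]), np.float64(95.91011736713433)) pred [0.5794 0.2414]
ball [-0.0001  0.0001] 0.08544099477157459 3225
```

play_rows(
  motion=[
    [[0.0004,0,0],[0,-0.006,0],1],
    [[0.0008,0,0],[0,-0.012,0],1],
    [[0.0012,0,0],[0,-0.017,0],1],
    [[0.0016,0,0],[0,-0.023,0],1],
    [[0.002,0,0],[0,-0.028,0],1],
    [[0.0025,0,0],[0,-0.035,0],1],
    [[0.0025,0,0],[0,-0.035,0],1],
    [[0.0025,0,0],[0,-0.035,0],1],
  ],
)

```text
t: 18.72
eef_pos: [0.5898, 0.1702, 0.0466]
tool_rot: [-0.705, -0.05, 0.047, 0.706]
force: [4.5, 3.9, -0.0]
width: 0.0118
```

Run:
```python
from fit import *
check('w13.png')
g=grab('scene','scene2.png');s=grab('side','side2.png')
a=cv2.resize(g['img'][130:220,330:430],(500,450),interpolation=cv2.INTER_CUBIC)
u,v=map(int,proj(s,np.array([.58,.26,.06])));b=cv2.resize(s['img'][v-45:v+45,u-30:u+30],(300,450),interpolation=cv2.INTER_CUBIC)
cv2.imwrite('pics/fin.png',np.hstack([a,b]))
```

```text
tcp [0.5898 0.1702 0.0466] az 7.836869526730525 y [ 0.0044  0.0016 -1.    ] [ 4.4834  3.9386 -0.0405] [ 0.3946 -0.4813 -0.4702] 0.011844884757455496 18.7167
rim plane slope [0.0038 0.0049] along radial 0.004369836381945971 along jaw 0.004387117010761617 z 0.06192046421128425 3805
dish (array([0.5807, 0.2398]), np.float64(97.11405358421831)) pred [0.58   0.2415]
ball [-0.0004 -0.0002] 0.08521602423950933 3245
```

View pics/fin.png

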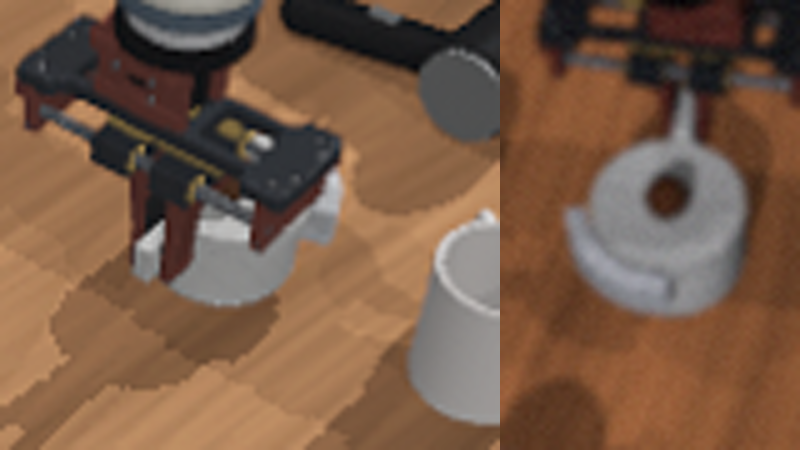

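The crop shows the lid seated under the rail with the ball in the middle (right half, (665,197)). The force and moment jump shows the lug has reached the stop, and the dish shifted about 1.5 mm sideways. I back off slightly to relieve that side load.

play_rows(
  motion=[
    [[-0.0005,0.0001,0],[0,0.005,0],1],
    [[-0.001,0.0002,0],[0,0.01,0],1],
    [[-0.0015,0.0003,0],[0,0.015,0],1],
    [[-0.002,0.0003,0],[0,0.02,0],1],
    [[-0.0023,0.0003,0],[0,0.022,0],1],
    [[-0.0023,0.0003,0],[0,0.022,0],1],
    [[-0.0023,0.0003,0],[0,0.022,0],1],
    [[-0.0023,0.0003,0],[0,0.022,0],1],
    [[-0.0023,0.0003,0],[0,0.022,0],1],
  ],
)

```text
t: 19.62
eef_pos: [0.5875, 0.1695, 0.0465]
tool_rot: [-0.706, -0.042, 0.039, 0.706]
force: [3.6, -0.8, 3.0]
width: 0.012
```

```bash
python3 -c "
from fit import *
check('w14.png')"
```

```text
tcp [0.5875 0.1695 0.0465] az 6.562779902541934 y [ 0.0044  0.0009 -1.    ] [ 3.5661 -0.7954  3.0356] [-0.0959 -0.3973 -0.3127] 0.012002822494318237 19.6167
rim plane slope [0.0037 0.0053] along radial 0.004830879938586574 along jaw 0.004245751229026891 z 0.06186874558344882 3819
dish (array([0.5794, 0.2389]), np.float64(96.37900055366228)) pred [0.5793 0.241 ]
ball [-0.0001  0.0002] 0.08585592757640374 3253
```

```bash
python3 -c "
from bench import bot
print(bot.sign_off())"
```

```text
the job is handed in; nothing more can be done
None
```

The dish is on the pot as its lid, turned anticlockwise until the lug met the stop, and the gripper still holds the handle. I handed the job in at about 20 s; it reports no verdict.

**What I did:** I took the dish by its handle, carried it level to the pot and seated it at about 2° yaw, short of the rail's open end. I then turned it in stages until the force jumped at the stop. That contact pushed the dish about 1.5 mm sideways, so I backed off about 1° to centre it again.

**Last checks:**
- **Yaw:** about 96.4°. The pot's own yaw is about 2 to 4°, so the lug is at the stop or within about 1° of it.
- **Centring:** within about 1 mm of the pot's axis.
- **Height and tilt:** about 42 mm above the pot's underside, tilted about 0.006 rad.
- **Ball:** within 0.3 mm of the dish's centre.
- **Grip:** fingers closed on the handle at 12 mm with a 45 N grip command.

**Disagreements:** the wrist camera put the dish 1 to 2 mm from where the arm's position predicted. I corrected for that offset when placing it. About 3.6 N of side force remained on the tool at the end.

I did not re-measure the bystanders. I saw no contact with them.

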